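Sweep end nuts through the gate of a counting tray

TASK

Three round end nuts and one tall union stand loose on the raised counting tray. With your fingertips sweep all three nuts over the deck and out through the narrow gate, one at a time (each must have dropped into the catch slot before the next goes), without ever lifting a nut. Leave the union standing in its place on the tray, leave the bottle and the column on the bench alone, and finish clear of everything.

Things in the scene. Friction and masses are not known exactly. Their poses are not given: they have to be found in the camera images.
- tray: white counting tray with a raised deck, fixed to the bench. Origin on the bench, z up, gate in its -y end. All positions below are in its axes, in mm. Inside its rim (20 high, 3 thick) the flat deck spans x -120 to 120 and y -110 to 145, and is level, 65 above the bench
- deck (a point): point on the deck 65 mm above the tray's origin. Two straight aluminium guide fences (20 mm high, 3 mm thick) run at 45 degrees from the gate's sides (x = +-20, y = -110) to the side walls (x = +-120, y = -10), so the deck narrows to the gate like a funnel
- gate (a point): middle of the gate at deck height (x 0, y -111.5): a gap 40 mm wide in the end wall's rim, open at the top, its floor level with the deck; -y points out through it. The deck ends at y = -113, the outer face of this wall; a nut pushed until its middle is past this edge tips and drops into the slot
- slot (a point): middle of the floor of the grey catch slot, an open-topped bin joined to the tray beyond the gate. Inside it is 160 mm long (x) and 50 mm wide (y -113 to -163); its floor is 6 mm above the bench, 59 mm below the deck; its outer walls are 85 mm high
- nut1: round knurled stainless steel end nut with a small dark bore, 28 mm in diameter and 14 mm high, 30 to 60 g, lying flat and loose on the tray's deck with room for a finger round it. Origin at its middle (7 mm above what it lies on), z along its axis. The three nuts are alike.
- nut2: round knurled stainless steel end nut with a small dark bore, 28 mm in diameter and 14 mm high, 30 to 60 g, lying flat and loose on the tray's deck with room for a finger round it. Origin at its middle (7 mm above what it lies on), z along its axis. The three nuts are alike.
- nut3: round knurled stainless steel end nut with a small dark bore, 28 mm in diameter and 14 mm high, 30 to 60 g, lying flat and loose on the tray's deck with room for a finger round it. Origin at its middle (7 mm above what it lies on), z along its axis. The three nuts are alike.
- union: stainless steel tube union standing on end on the deck, 50 mm tall, foot 22 mm in diameter, with a hexagon collar 28 mm across the corners at mid-height; easily tipped. Origin under its foot. Nuts and union stand in two rows of two (at tray y about 0 and 80 mm, x about -55 and 55 mm), the union in any of the four places; a lane 60 mm wide along the tray's middle (x = 0) is free
- bottle: clear solvent bottle with a blue cap, 70 mm in diameter, 145 mm tall, standing on the bench to the right of the tray. Origin under its foot. To be left alone
- column: steel chromatography column lying on the bench beyond the tray, 200 mm long, square ends 22 mm. Origin under its middle. To be left alone

How it is judged:
By the outcome, as a careful person would: the job done as asked, in the order asked, and still so for the second after the job is handed in, with the robot touching nothing.
It also fails if it takes over 64 s, if anything falls off the work surface, if the arm or the gripper's body presses on something with over 40 N, if the wrist force passes 120 N, or if a joint passes its speed limit or range.

ROBOT

A 6-joint arm with a two-finger parallel gripper is mounted at the origin on the work surface. World frame = base frame: x ahead of the robot, y to its left, z up, the work surface at z = 0. Lengths are in m, angles in rad, forces in N, time in s.
With the tool pointing down it reaches from about 0.3 to 0.775 m from the base axis. Payload 14.6 kg.
Tool frame: the origin (TCP) lies at the very end of the fingers, on their centre line; the grasp point (between the pads) lies 19 mm behind it (manip.grip_point_offset is the distance from the TCP to the grasp point, in m); z points along the fingers, x is the direction in which the jaws open and shut, and the axes are right-handed (so a half turn about z gives the same grasp; the last joint's range is limited). The gripper opens to 94 mm and grips with 3 to 60 N. Pads are 16 mm wide; open, the fingers measure 119 mm over their backs; the gripper's body (75 mm by 177 mm) begins 78 mm behind the grasp point.
Start: joints at [-1.279, 0.3, 1.521, -0, 1.321, -0.067], TCP at [0.193, -0.515, 0.205] pointing down, gripper open.
Joint ranges: [-3.03, 3.03], [-0.79, 2.21], [0.23, 2.52], [-1.04, 4.18], [0, 3.07], [-2.55, 2.55]. Speed limits (rad/s): [2.22, 2.22, 2.57, 3.14, 3.14, 3.14].

INTERFACE

Orientations are given as a unit quaternion [x, y, z, w].
In Python, from plant import manip, vision, job gives the robot as it stands. The module is installed in compiled form; this text tells all that it offers.
- The arm moves only by the tool carry_out, never from a script. Its argument "rows" is a list that holds one entry, the list of rows, each a list of 7 numbers: the turn, a rotation vector about the tool's x, y, z in degrees, then the shift along the tool's x, y, z in m, then the closure, from -1 (fully open) to 1 (shut). A call has 1 to 12 rows; each row shifts and turns the pose as measured when the row begins, along the tool's axes as they then stand; what a row does not reach is not made up. A row lasts 1/8 s, in which the tool goes at most 62.5 mm and 10.7 degrees, less where a joint would pass 70% of its speed; a pose out of reach is approached as far as the arm can. A call is refused whole if a number of a shift passes 0.0625 or a number of a turn 10.7, either way. A call with a gripper value outside its range is refused whole. The fingers move at their own pace and stop on an object; "newtons" is the grip in N (left out, the last holds). Time passes only in rows, so rows that do not move let the fingers close. It gives the time, the measured TCP pose, the force and the opening at its end, in the units of the state.
- manip.read_state(): the state, without advancing time (a new reading comes with each control period).
- vision.grab_frame(name): name is "scene" or "top" or "wrist"; returns the picture (384x512x3 uint8, red, green, blue); there is no depth.
- vision.get_calibration(name): a dict with "mtx" (3x3 intrinsics, pixels), "k1" (the pictures are not rectified: a ray, as slopes to the right and down, at radius r is drawn at 1 + k1 r^2 times it, then the intrinsics apply), "R" (3x3) and "t" (3): a world point X has camera coordinates R X + t. Camera axes: x right, y down, z forward; pixel columns grow to the right and rows downward; lengths in m; the calibration is good to about 2 mm. A picture is of the moment at which its call begins: read the wrist's pose just before it. get_calibration takes no time and is no camera call; for the wrist camera it gives the pose at the moment of the call.
- job.hand_in(): hands the job in, once; it reports no verdict.
The state is a dict: "t": time; "q": joint angles; "joint_vel": joint speeds; "joint_efforts": joint torques, N m; "ee_pos": TCP position; "tool_rot": TCP orientation; "wrist_force": force on the tool from outside, world axes, zero at the start; "torque": the same for the moment, N m; "opening": finger opening in m.
Only numpy, scipy, OpenCV 4.12 (cv2) and the standard library are available. Lean on these libraries where they do the work, as an engineer would, in place of code of your own. Each camera call takes 0.05 s, during which the arm holds its last target.

## Working session

There is one attempt and no reset: what is moved stays moved. The work goes in short steps, Python scripts to look and compute and a tool call to move; the robot and the scene stay as the last step left them, time stands still between calls to the robot, and variables do not carry over. Pictures are saved under pics/ and viewed, and the job is handed in when it is done.

Besides the shell and the picture viewer there is one more tool, called after "Emit:" as name([rows], argument=value, ...), one row to a line, values as JSON. carry_out: Moves the arm, as the interface text tells. Its arguments: {"type":"object","properties":{"rows":{"type":"array"},"newtons":{"type":"number"}},"required":["rows"]}

```bash
mkdir -p pics
python3 - <<'E'
from plant import manip, vision, job
import cv2
s=manip.read_state(); print(s)
for n in ["top","scene"]:
    im=vision.grab_frame(n); cv2.imwrite(f"pics/{n}0.png",im[:,:,::-1]); c=vision.get_calibration(n); print(n,c)
E
```

```text
{'t': 0.0, 'q': array([-1.27859755e+00,  3.00445735e-01,  1.52160759e+00,  4.20596225e-06,
        1.32069212e+00, -6.65674195e-02]), 'joint_vel': array([ 0.00059472,  0.00015307,  0.00055353, -0.00093148, -0.00127812,
        0.00018963]), 'joint_efforts': array([ 7.62065229e-04, -5.31806159e+01, -3.52738130e+01,  7.08697387e-02,
        2.44099548e-02, -1.08767833e-04]), 'ee_pos': array([ 0.19305221, -0.51471549,  0.20488903]), 'tool_rot': array([ 8.21923910e-01, -5.69597010e-01, -4.49597070e-04, -3.60693343e-04]), 'wrist_force': array([-0.97234156,  0.41473922,  0.40029026]), 'torque': array([-0.00801161, -0.07541337, -0.02432971]), 'opening': 0.09410341017399136}
top {'mtx': array([[445.97815373,   0.        , 261.9575773 ],
       [  0.        , 445.97815373, 189.54791487],
       [  0.        ,   0.        ,   1.        ]]), 'k1': -0.1368212836830262, 'R': array([[ 0.00327813, -0.99993975,  0.01047635],
       [-0.99213786, -0.00456287, -0.12506659],
       [ 0.12510686, -0.009984  , -0.99209304]]), 't': array([-0.11006071,  0.63374854,  1.24518698])}
scene {'mtx': array([[429.69260706,   0.        , 263.39513647],
       [  0.        , 429.69260706, 201.95885256],
       [  0.        ,   0.        ,   1.        ]]), 'k1': -0.11703641021050663, 'R': array([[-0.77748532,  0.62878277,  0.01219819],
       [ 0.48396836,  0.61058437, -0.6268663 ],
       [-0.40161075, -0.48147581, -0.77903135]]), 't': array([ 0.54470364, -0.16121412,  1.22669415])}
```

View pics/top0.png

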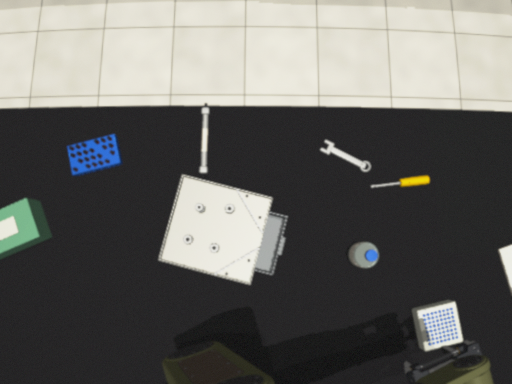

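View pics/scene0.png

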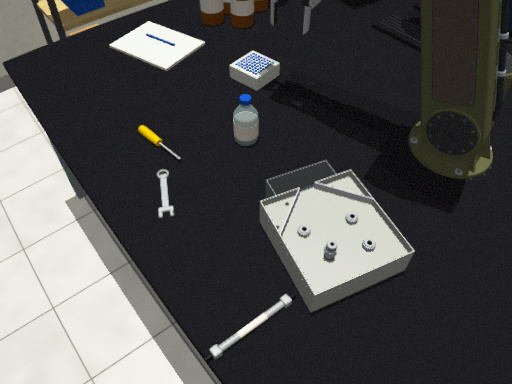

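```bash
cat > h.py <<'E'
import numpy as np, cv2
from plant import manip, vision, job
def ray(n,uv,c=None):
    c=c or vision.get_calibration(n)
    d=np.array([c['k1'],0,0,0,0.]);
    p=cv2.undistortPoints(np.array(uv,float).reshape(-1,1,2),c['mtx'],d,None,None).reshape(-1,2)
    v=np.c_[p,np.ones(len(p))]@c['R']; o=-c['R'].T@c['t']; return o,v
def plane(n,uv,z,c=None):
    o,v=ray(n,uv,c); return o+v*((z-o[2])/v[:,2])[:,None]
def proj(n,X,c=None):
    c=c or vision.get_calibration(n)
    X=np.atleast_2d(X)
    return cv2.projectPoints(X.astype(float),cv2.Rodrigues(c['R'])[0],c['t'],c['mtx'],np.array([c['k1'],0,0,0,0.]))[0].reshape(-1,2)
E
python3 - <<'E'
from h import *
im=cv2.imread('pics/top0.png'); g=im.min(axis=2)
m=(g>150).astype(np.uint8); m[:, :150]=0;m[:,290:]=0;m[:172]=0;m[300:]=0
m=cv2.morphologyEx(m,cv2.MORPH_CLOSE,np.ones((3,3)))
cs,_=cv2.findContours(m,0,1); c=max(cs,key=cv2.contourArea)
r=cv2.minAreaRect(c); b=cv2.boxPoints(r); print(r,b)
P=plane('top',b,0.085); print(P); 
for i in range(4): print(np.linalg.norm(P[i]-P[i-1]))
cv2.imwrite('pics/topc.png',cv2.resize(im[165:295,150:300],None,fx=5,fy=4.6,interpolation=cv2.INTER_CUBIC))
im=cv2.imread('pics/scene0.png')
cv2.imwrite('pics/scenec.png',cv2.resize(im[150:310,250:420],None,fx=4,fy=3.7,interpolation=cv2.INTER_CUBIC))
E
```

```text
((222.22744750976562, 230.71151733398438), (109.25662994384766, 89.35736846923828), 14.620874404907227) [[158.09027 260.154  ]
 [180.64603 173.69026]
 [286.36462 201.26904]
 [263.80887 287.7328 ]]
[[ 0.43149431  0.17794508  0.085     ]
 [ 0.67228808  0.12089153  0.085     ]
 [ 0.59607087 -0.17496803  0.085     ]
 [ 0.35895164 -0.11304417  0.085     ]]
0.29989528954277334
0.24746059812768587
0.30551913009638904
0.245071615401149
```

View pics/topc.png

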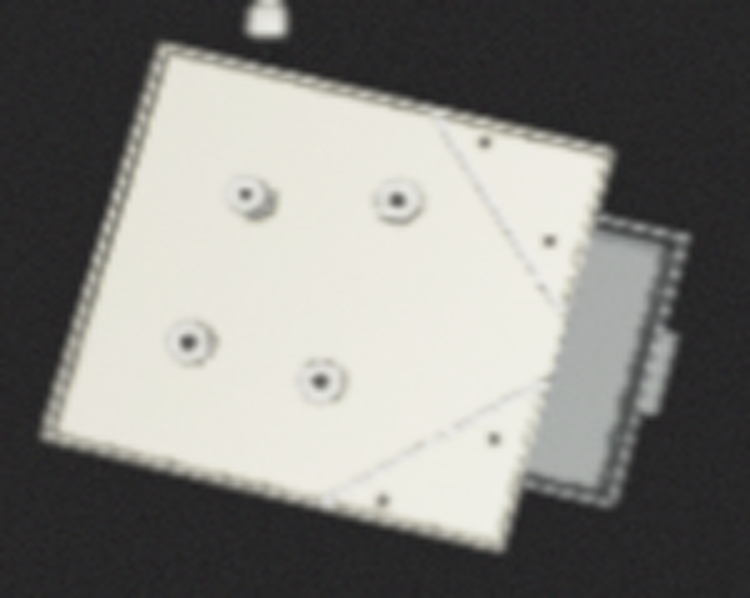

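View pics/scenec.png

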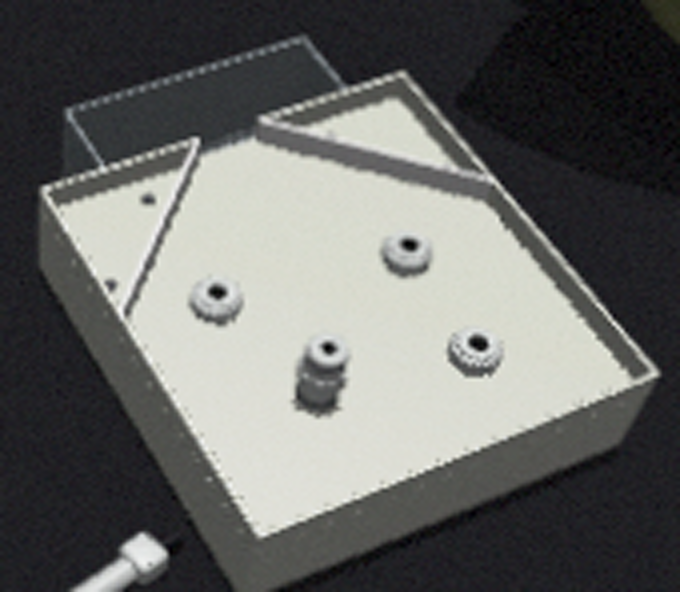

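Run:
```python
from h import *
def full(p,x0,y0,sx,sy): return [[x0+(x+.5)/sx-.5,y0+(y+.5)/sy-.5] for x,y in p]
# model order TL,TR,BR,BL in top: (+x,+y),(+x,-y),(-x,-y),(-x,+y)
M=np.array([[123,148],[123,-113],[-123,-113],[-123,148]])/1e3
def fit(M,P):
    a=M.mean(0);b=P.mean(0);U,S,V=np.linalg.svd((M-a).T@(P-b));R=(U@V).T
    t=b-R@a;return R,t,P-(M@R.T+t)
T=plane('top',full([(162,45),(614,150),(505,550),(42,437)],150,165,5,4.6),.085)[:,:2]
S=plane('scene',full([(262,537),(42,187),(404,72),(658,374)],250,150,4,3.7),.085)[:,:2]
for P in (T,S):
    R,t,e=fit(M,P); print(np.degrees(np.arctan2(R[1,0],R[0,0])),t,e.round(4).tolist())
R,t,e=fit(np.r_[M,M],np.r_[T,S]); print(np.degrees(np.arctan2(R[1,0],R[0,0])),t)
np.savez('tray.npz',R=R,t=t)
# bores at top height deck+14, union +50
for n,pts,a in (('top',[(397,200),(320,381),(188,342),(246,195)],(150,165,5,4.6)),('scene',[(217,293),(409,245),(479,341),(329,348)],(250,150,4,3.7))):
    z=[.079,.079,.079,.115]
    for p,zz in zip(full(pts,*a),z):
        X=plane(n,[p],zz)[0]; print(n,p,X.round(4),((X[:2]-t)@R*1e3).round(1))
c=vision.get_calibration('wrist');print(c, manip.read_state()['t'])
```

```text
-14.136046750724072 [0.51547507 0.00354181] [[-0.0006, -0.0], [0.0001, -0.0001], [-0.0001, -0.001], [0.0006, 0.0011]]
-14.37816979288757 [0.5138399  0.00587356] [[-0.0016, 0.0005], [-0.0015, 0.0005], [0.0016, 0.0005], [0.0015, -0.0015]]
-14.256531054121856 [0.51465765 0.0047076 ]
top [229.0, 208.08695652173913] [ 0.5769 -0.0157  0.079 ] [65.4 -4.4]
top [213.6, 247.43478260869566] [0.4678 0.0257 0.079 ] [-50.6   8.8]
top [187.2, 238.95652173913044] [0.4906 0.0992 0.079 ] [-46.6  85.7]
top [198.8, 207.0] [0.5764 0.0638 0.115 ] [45.3 72.5]
scene [303.875, 228.82432432432432] [ 0.5757 -0.0147  0.079 ] [64.  -3.8]
scene [351.875, 215.85135135135135] [0.4665 0.0267 0.079 ] [-52.    9.5]
scene [369.375, 241.7972972972973] [0.4877 0.0996 0.079 ] [-49.5  85.4]
scene [331.875, 243.68918918918916] [0.5755 0.0656 0.115 ] [44. 74.]
{'mtx': array([[328.26994956,   0.        , 247.65230047],
       [  0.        , 328.26994956, 190.86591983],
       [  0.        ,   0.        ,   1.        ]]), 'k1': -0.030880851959945596, 'R': array([[ 0.3506326 , -0.93651254, -0.0010244 ],
       [-0.91211163, -0.3417445 ,  0.22641351],
       [-0.21238917, -0.07845359, -0.97403073]]), 't': array([-0.54923439, -0.02376074,  0.38857674])} 0.1
```

```bash
cat > plan.py <<'E'
from h import *
tr=np.load('tray.npz'); TR=tr['R']; Tt=tr['t']; TH=np.degrees(np.arctan2(TR[1,0],TR[0,0]))
from scipy.spatial.transform import Rotation as Rn
def cur():
    s=manip.read_state(); r=Rn.from_quat(s['tool_rot']).as_matrix()
    p=s['ee_pos']; xy=(p[:2]-Tt)@TR*1e3
    ph=np.degrees(np.arctan2(r[1,1],r[0,1]))-TH
    return s,xy,p[2]*1e3,(ph+180)%360-180
def show():
    s,xy,z,ph=cur(); print('t',round(s['t'],2),'tray xy',xy.round(1),'z',round(z,1),'phi',round(ph,1),'F',s['wrist_force'].round(1),'open',round(s['opening']*1e3,1),'j6',s['q'][5].round(2))
def rows(wps,c):
    """wps: (x,y,z,phi_tray,n) mm,deg; straight interpolation, n rows"""
    s,xy,z,ph=cur(); p=np.r_[xy,z,ph]
    out=[]
    for w in wps:
        tgt=np.array(w[:4],float); n=w[4]; tgt[3]=p[3]+(tgt[3]-p[3]+180)%360-180; st=p.copy()
        for i in range(1,n+1):
            q=st+(tgt-st)*i/n; d=q-p; a=np.radians(p[3])
            y=np.array([np.cos(a),np.sin(a)]); x=np.array([-np.sin(a),np.cos(a)])
            out.append([0,0,round(-d[3],1),round(d[:2]@x/1e3,4),round(d[:2]@y/1e3,4),round(-d[2]/1e3,4),c]); p=q
    print(str(out).replace(' ',''))
E
python3 - <<'E'
from plan import *
show(); print(cur()[1:])
rows([(84,19,230,-130.4,12)],.66)
E
```

```text
t 0.1 tray xy [-183.8 -582.6] z 204.9 phi -145.2 F [-0.  -0.9  0.5] open 93.8 j6 -0.07
(array([-183.75666785, -582.64986751]), np.float64(204.93111065487744), np.float64(-145.18527257227512))
[[0,0,np.float64(-1.2),np.float64(-0.0284),np.float64(-0.0469),np.float64(-0.0021),0.66],[0,0,np.float64(-1.2),np.float64(-0.0274),np.float64(-0.0475),np.float64(-0.0021),0.66],[0,0,np.float64(-1.2),np.float64(-0.0264),np.float64(-0.0481),np.float64(-0.0021),0.66],[0,0,np.float64(-1.2),np.float64(-0.0253),np.float64(-0.0487),np.float64(-0.0021),0.66],[0,0,np.float64(-1.2),np.float64(-0.0243),np.float64(-0.0492),np.float64(-0.0021),0.66],[0,0,np.float64(-1.2),np.float64(-0.0232),np.float64(-0.0497),np.float64(-0.0021),0.66],[0,0,np.float64(-1.2),np.float64(-0.0221),np.float64(-0.0502),np.float64(-0.0021),0.66],[0,0,np.float64(-1.2),np.float64(-0.0211),np.float64(-0.0507),np.float64(-0.0021),0.66],[0,0,np.float64(-1.2),np.float64(-0.02),np.float64(-0.0511),np.float64(-0.0021),0.66],[0,0,np.float64(-1.2),np.float64(-0.0189),np.float64(-0.0515),np.float64(-0.0021),0.66],[0,0,np.float64(-1.2),np.float64(-0.0178),np.float64(-0.0519),np.float64(-0.0021),0.66],[0,0,np.float64(-1.2),np.float64(-0.0166),np.float64(-0.0523),np.float64(-0.0021),0.66]]
```

```bash
sed -i 's/out.append(\[0,0,round(-d\[3\],1),round(d\[:2\]@x\/1e3,4),round(d\[:2\]@y\/1e3,4),round(-d\[2\]\/1e3,4),c\])/out.append([0,0]+[round(float(v),k) for v,k in zip((-d[3],d[:2]@x\/1e3,d[:2]@y\/1e3,-d[2]\/1e3),(1,4,4,4))]+[c])/' plan.py; tail -3 plan.py
```

```text
y=np.array([np.cos(a),np.sin(a)]); x=np.array([-np.sin(a),np.cos(a)])
            out.append([0,0]+[round(float(v),k) for v,k in zip((-d[3],d[:2]@x/1e3,d[:2]@y/1e3,-d[2]/1e3),(1,4,4,4))]+[c]); p=q
    print(str(out).replace(' ',''))
```

Emit:
carry_out([
  [[0,0,-1.2,-0.028,-0.047,-0.004,0.66],[0,0,-1.2,-0.027,-0.048,-0.004,0.66],[0,0,-1.2,-0.026,-0.048,-0.004,0.66],[0,0,-1.2,-0.025,-0.049,-0.004,0.66],[0,0,-1.2,-0.024,-0.049,-0.002,0.66],[0,0,-1.2,-0.023,-0.05,-0.002,0.66],[0,0,-1.2,-0.022,-0.05,-0.002,0.66],[0,0,-1.2,-0.021,-0.051,-0.002,0.66],[0,0,-1.2,-0.02,-0.051,0,0.66],[0,0,-1.2,-0.019,-0.051,0,0.66],[0,0,-1.2,-0.018,-0.052,0,0.66],[0,0,-1.2,-0.017,-0.052,0,0.66]],
], newtons=20)

```text
t: 1.6
ee_pos: [0.6111, 0.0161, 0.2278]
tool_rot: [0.887, -0.461, -0.002, -0.001]
wrist_force: [0.3, -0.4, 0.3]
opening: 0.0158
```

Run:
```python
from plan import *
show()
im=vision.grab_frame('wrist'); cv2.imwrite('pics/w1.png',im[:,:,::-1])
rows([(84,19,230,-130.4,8)],.66)
```

```text
t 1.6 tray xy [90.7 34.8] z 227.8 phi -130.7 F [ 0.3 -0.4  0.3] open 15.8 j6 0.92
[[0,0,-0.0,0.001,0.0026,-0.0004,0.66],[0,0,-0.0,0.001,0.0026,-0.0004,0.66],[0,0,-0.0,0.001,0.0026,-0.0004,0.66],[0,0,-0.0,0.001,0.0026,-0.0004,0.66],[0,0,-0.0,0.001,0.0026,-0.0004,0.66],[0,0,-0.0,0.001,0.0026,-0.0004,0.66],[0,0,-0.0,0.001,0.0026,-0.0004,0.66],[0,0,-0.0,0.001,0.0026,-0.0004,0.66]]
```

View pics/w1.png

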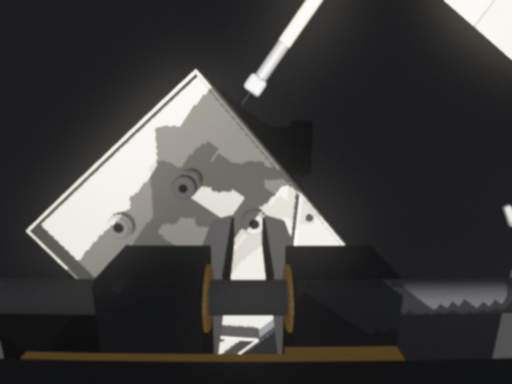

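Run:
```python
from plan import *
for p,z in (((254,224),.079),((119,227),.079),((184,187),.115)):
    X=plane('wrist',[p],z)[0]; print(((X[:2]-Tt)@TR*1e3).round(1))
print(proj('wrist',manip.read_state()['ee_pos']))
# corners of rim: (+x,+y) top (196,71); (-x,+y) (28,231)
P=plane('wrist',[(196,71),(28,231)],.085)[:,:2];print((P-Tt)@TR*1e3)
rows([(84,19,200,-130.4,2),(84,19,80,-130.4,4),(84,19,69,-130.4,3)],.66)
```

```text
[65.2  1. ]
[-45.6  90.5]
[47.2 78.7]
[[248.49966147 230.18072452]]
[[ 121.75204182  151.40988933]
 [-119.93680875  150.01282032]]
[[0,0,-0.0,0.0039,0.0105,0.0134,0.66],[0,0,-0.0,0.0039,0.0105,0.0134,0.66],[0,0,-0.0,0.0,0.0,0.03,0.66],[0,0,-0.0,0.0,0.0,0.03,0.66],[0,0,-0.0,0.0,0.0,0.03,0.66],[0,0,-0.0,0.0,0.0,0.03,0.66],[0,0,-0.0,0.0,0.0,0.0037,0.66],[0,0,-0.0,0.0,0.0,0.0037,0.66],[0,0,-0.0,0.0,0.0,0.0037,0.66]]
```

Emit:
carry_out([
  [[0,0,0,0.004,0.007,0.014,0.66],[0,0,0,0.004,0.007,0.014,0.66],[0,0,0,0,0,0.03,0.66],[0,0,0,0,0,0.03,0.66],[0,0,0,0,0,0.03,0.66],[0,0,0,0,0,0.03,0.66],[0,0,0,0,0,0,0.66]],
])

```text
t: 2.52
ee_pos: [0.5998, -0.0009, 0.0694]
tool_rot: [0.887, -0.462, -0.005, 0.0]
wrist_force: [0.2, -0.2, -0.2]
opening: 0.0159
```

Run:
```python
from plan import *
show()
im=vision.grab_frame('wrist'); cv2.imwrite('pics/w2.png',im[:,:,::-1])
print(proj('wrist',manip.read_state()['ee_pos']))
rows([(86,22.6,69,-130.4,3)],.66)
```

```text
t 2.52 tray xy [83.9 15.5] z 69.4 phi -130.8 F [ 0.2 -0.2 -0.2] open 15.9 j6 0.89
[[248.48080223 230.16374512]]
[[0,0,-0.1,-0.0012,-0.002,0.0007,0.66],[0,0,-0.1,-0.0012,-0.002,0.0007,0.66],[0,0,-0.1,-0.0012,-0.002,0.0007,0.66]]
```

View pics/w2.png

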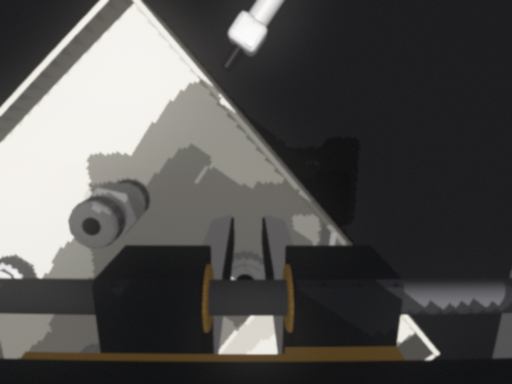

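Emit:
carry_out([
  [[0,0,0,0,0.004,0,0.66],[0,0,0,0,0.005,0,0.66],[0,0,0,0,0.006,0,0.66],[0,0,0,0,0.006,0,0.66],[0,0,0,0,0.006,0,0.66],[0,0,0,0,0.004,0,0.66],[0,0,0,0,0,0,0.66]],
])

```text
t: 3.45
ee_pos: [0.5745, -0.0211, 0.0751]
tool_rot: [0.886, -0.463, -0.001, -0.002]
wrist_force: [0.3, -0.4, -0.2]
opening: 0.0162
```

Run:
```python
from plan import *
show()
for n in('wrist','top','scene'):
    im=vision.grab_frame(n); 
    if n=='top': im=cv2.resize(im[165:295,150:300],None,fx=4,fy=4)
    if n=='scene': im=cv2.resize(im[150:310,250:420],None,fx=4,fy=3.7)
    cv2.imwrite(f'pics/{n}3.png',im[:,:,::-1])
```

```text
t 3.45 tray xy [ 64.4 -10.2] z 75.1 phi -130.9 F [ 0.3 -0.4 -0.2] open 16.2 j6 0.86
```

View pics/wrist3.png

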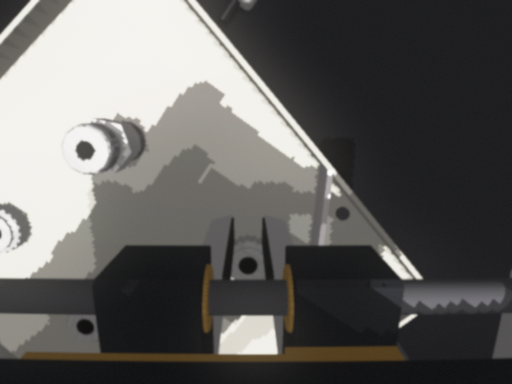

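View pics/scene3.png

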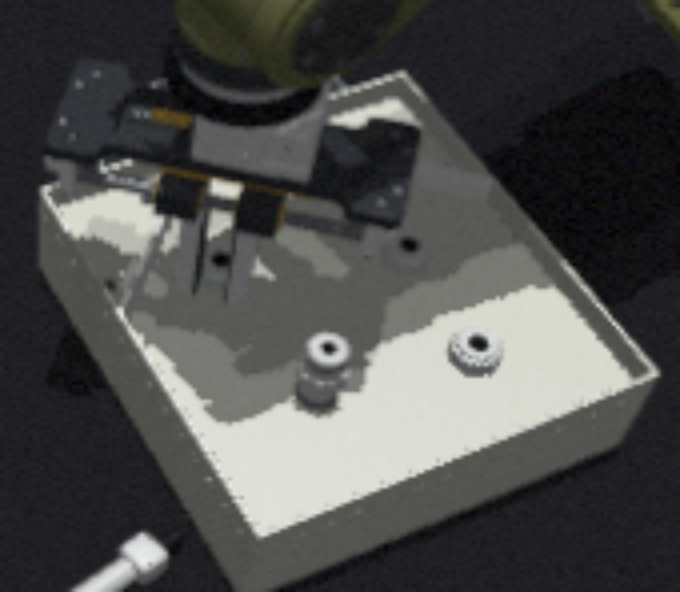

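View pics/top3.png

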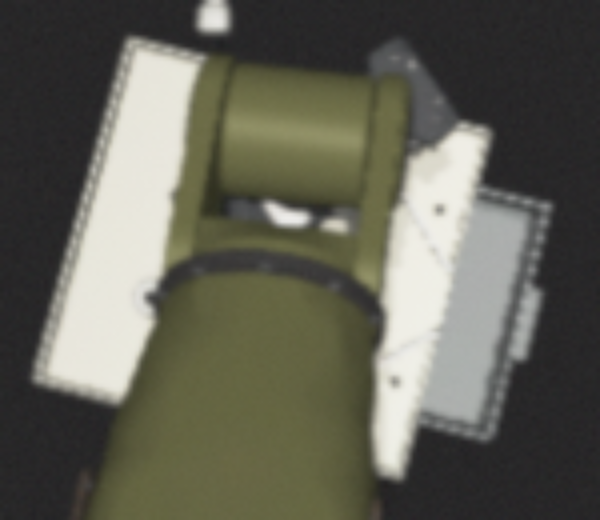

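```bash
cat >> plan.py <<'E'
def wn(u,v,z=.079):
    X=plane('wrist',[(u,v)],z)[0]; r=(X[:2]-Tt)@TR*1e3
    s,xy,zz,ph=cur(); a=np.radians(ph); d=r-xy
    print('nut tray',r.round(1),'ahead',(d@[np.cos(a),np.sin(a)]).round(1),'side',(d@[-np.sin(a),np.cos(a)]).round(1))
E
python3 - <<'E'
from plan import *
show(); wn(248,265)
E
```

```text
t 3.6 tray xy [64.6 -9.9] z 75.1 phi -130.9 F [ 0.2 -0.2 -0.2] open 15.7 j6 0.86
nut tray [ 51.4 -24.7] ahead 19.8 side -0.3
```

```bash
cat >> plan.py <<'E'
def nutway(wps,c=.66,L=20):
    out=[]
    # wps: nut x,y, heading, n, z ; interpolate nut and heading
    s,xy,z,ph=cur(); a=np.radians(ph); p=np.r_[xy+L*np.array([np.cos(a),np.sin(a)]),ph,z]
    for x,y,h,n,zz in wps:
        st=p.copy(); tgt=np.array([x,y,h,zz],float)
        for i in range(1,n+1):
            q=st+(tgt-st)*i/n; a=np.radians(q[2])
            out.append((q[0]-L*np.cos(a),q[1]-L*np.sin(a),q[3],q[2],1))
        p=tgt
    rows(out,c)
E
python3 - <<'E'
from plan import *
nutway([(20,-57,-131,6,69),(3,-78,-115,4,69)])
E
```

```text
[[0,0,0.0,-0.0005,0.0075,0.001,0.66],[0,0,0.0,-0.0005,0.0075,0.001,0.66],[0,0,0.0,-0.0005,0.0075,0.001,0.66],[0,0,0.0,-0.0005,0.0075,0.001,0.66],[0,0,0.0,-0.0005,0.0075,0.001,0.66],[0,0,0.0,-0.0005,0.0075,0.001,0.66],[0,0,-4.0,-0.0012,0.0068,-0.0,0.66],[0,0,-4.0,-0.0016,0.0068,-0.0,0.66],[0,0,-4.0,-0.0021,0.0068,-0.0,0.66],[0,0,-4.0,-0.0026,0.0067,-0.0,0.66]]
```

Emit:
carry_out([
  [[0,0,0,0,0.006,0.001,0.66],[0,0,0,0,0.007,0.001,0.66],[0,0,0,0,0.007,0.001,0.66],[0,0,0,0,0.007,0.001,0.66],[0,0,0,0,0.007,0.001,0.66],[0,0,0,0,0.006,0.0,0.66]],
])

```text
t: 4.35
ee_pos: [0.5401, -0.045, 0.0698]
tool_rot: [0.887, -0.463, -0.001, -0.002]
wrist_force: [0.8, 0.0, -0.2]
opening: 0.016
```

Run:
```python
from plan import *
show()
im=vision.grab_frame('wrist'); cv2.imwrite('pics/w4.png',im[:,:,::-1])
nutway([(3,-78,-115,4,69),(0,-92,-92,3,69)])
```

```text
t 4.35 tray xy [ 36.9 -41.9] z 69.8 phi -130.9 F [ 0.8  0.  -0.2] open 16.0 j6 0.81
[[0,0,-4.0,-0.0019,0.0073,0.0002,0.66],[0,0,-4.0,-0.0024,0.0072,0.0002,0.66],[0,0,-4.0,-0.0029,0.0072,0.0002,0.66],[0,0,-4.0,-0.0034,0.007,0.0002,0.66],[0,0,-7.7,-0.0016,0.0048,-0.0,0.66],[0,0,-7.7,-0.0022,0.0049,-0.0,0.66],[0,0,-7.7,-0.0029,0.0049,-0.0,0.66]]
```

View pics/w4.png

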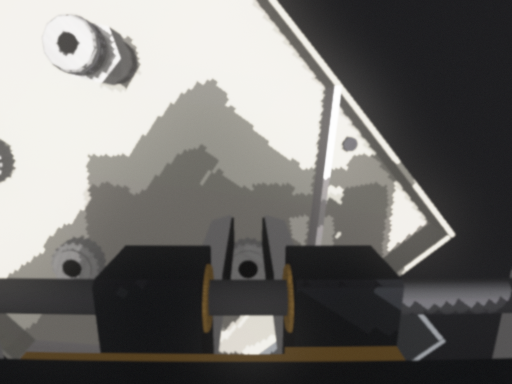

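Emit:
carry_out([
  [[0,0,-4,-0.002,0.007,0,0.66],[0,0,-4,-0.0025,0.007,0,0.66],[0,0,-4,-0.003,0.007,0,0.66],[0,0,-4,-0.0035,0.007,0,0.66],[0,0,-4,-0.001,0.003,0,0.66],[0,0,0,0,0,0,0.66]],
])

```text
t: 5.15
ee_pos: [0.507, -0.058, 0.0696]
tool_rot: [0.955, -0.297, -0.001, -0.002]
wrist_force: [0.8, 0.2, 0.2]
opening: 0.0158
```

Run:
```python
from plan import *
show()
im=vision.grab_frame('wrist'); cv2.imwrite('pics/w5.png',im[:,:,::-1])
nutway([(0,-95,-90,4,69),(0,-117,-90,4,69)])
```

```text
t 5.15 tray xy [  8.  -62.6] z 69.6 phi -110.3 F [0.8 0.2 0.2] open 15.8 j6 0.41
[[0,0,-5.1,-0.0008,0.0034,0.0002,0.66],[0,0,-5.1,-0.0011,0.0035,0.0002,0.66],[0,0,-5.1,-0.0014,0.0035,0.0002,0.66],[0,0,-5.1,-0.0018,0.0035,0.0002,0.66],[0,0,-0.0,-0.0,0.0055,-0.0,0.66],[0,0,-0.0,-0.0,0.0055,-0.0,0.66],[0,0,-0.0,-0.0,0.0055,-0.0,0.66],[0,0,-0.0,-0.0,0.0055,-0.0,0.66]]
```

View pics/w5.png

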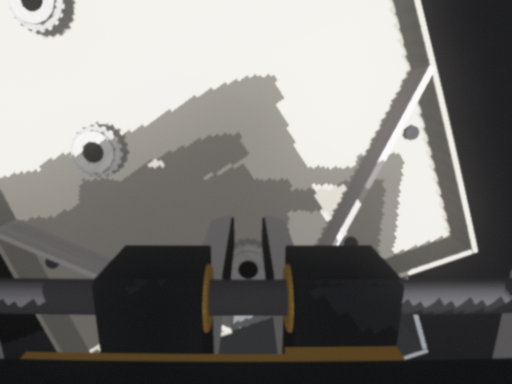

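Emit:
carry_out([
  [[0,0,-5,-0.001,0.0035,0,0.66],[0,0,-5,-0.001,0.0035,0,0.66],[0,0,-5,-0.0015,0.0035,0,0.66],[0,0,-5,-0.002,0.0035,0,0.66],[0,0,0,0,0.005,0,0.66],[0,0,0,0,0.004,0,0.66],[0,0,0,0,0,0,0.66]],
])

```text
t: 6.08
ee_pos: [0.4936, -0.077, 0.0693]
tool_rot: [0.992, -0.128, -0.001, -0.002]
wrist_force: [-0.1, -0.2, 0.3]
opening: 0.0156
```

Run:
```python
from plan import *
show()
im=vision.grab_frame('wrist'); cv2.imwrite('pics/w6.png',im[:,:,::-1])
im=vision.grab_frame('top'); im=cv2.resize(im[165:295,150:300],None,fx=4,fy=4); cv2.imwrite('pics/t6.png',im[:,:,::-1])
```

```text
t 6.08 tray xy [ -0.2 -84.4] z 69.3 phi -90.5 F [-0.1 -0.2  0.3] open 15.6 j6 0.02
```

View pics/w6.png

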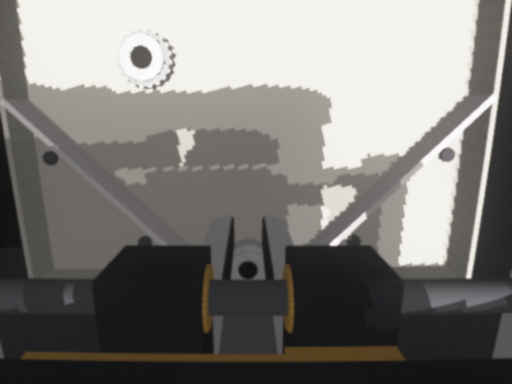

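View pics/t6.png

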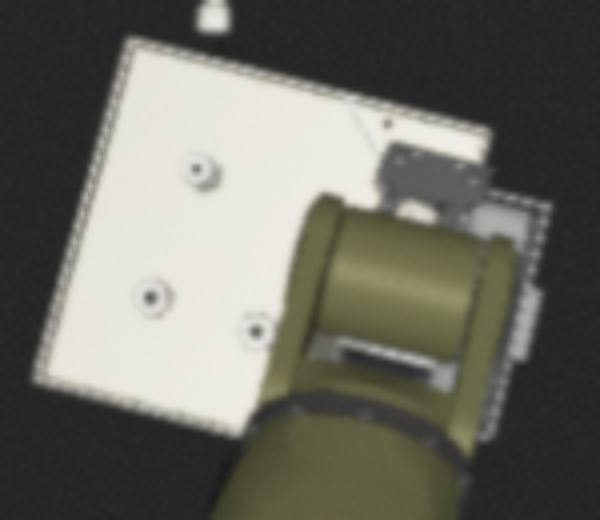

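Run:
```python
from plan import *
show()
P=plane('wrist',[(4,100),(494,97),(170,240),(332,240)],.085)[:,:2];print((P-Tt)@TR*1e3)
```

```text
t 6.17 tray xy [ -0.3 -84.2] z 69.3 phi -90.4 F [-0.6  0.4  0.2] open 15.9 j6 0.02
[[-119.52772288  -10.54851723]
 [ 119.39609896  -11.07508743]
 [ -42.01836304  -83.34647947]
 [  43.57467936  -83.94475091]]
```

Emit:
carry_out([
  [[0,0,0,0,0.003,0,0.66],[0,0,0,0,0.003,0,0.66],[0,0,0,0,0.003,0,0.66],[0,0,0,0,0.003,0,0.66],[0,0,0,0,0,0,0.66]],
])

```text
t: 6.8
ee_pos: [0.4905, -0.0891, 0.0692]
tool_rot: [0.992, -0.128, -0.001, -0.002]
wrist_force: [0.4, -0.3, -0.9]
opening: 0.0162
```

Run:
```python
from plan import *
show()
im=vision.grab_frame('wrist'); cv2.imwrite('pics/w7.png',im[:,:,::-1])
im=vision.grab_frame('scene'); im=cv2.resize(im[150:310,250:420],None,fx=4,fy=3.7); cv2.imwrite('pics/s7.png',im[:,:,::-1])
```

```text
t 6.8 tray xy [ -0.3 -96.9] z 69.2 phi -90.5 F [ 0.4 -0.3 -0.9] open 16.2 j6 -0.0
```

View pics/w7.png

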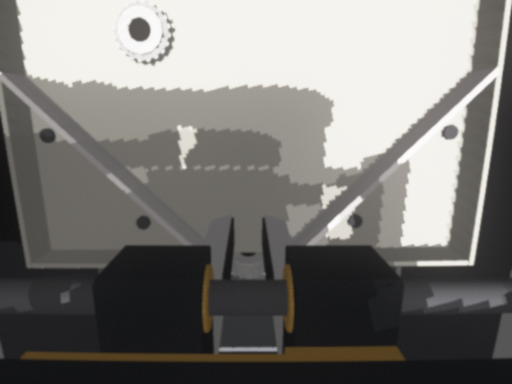

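View pics/s7.png

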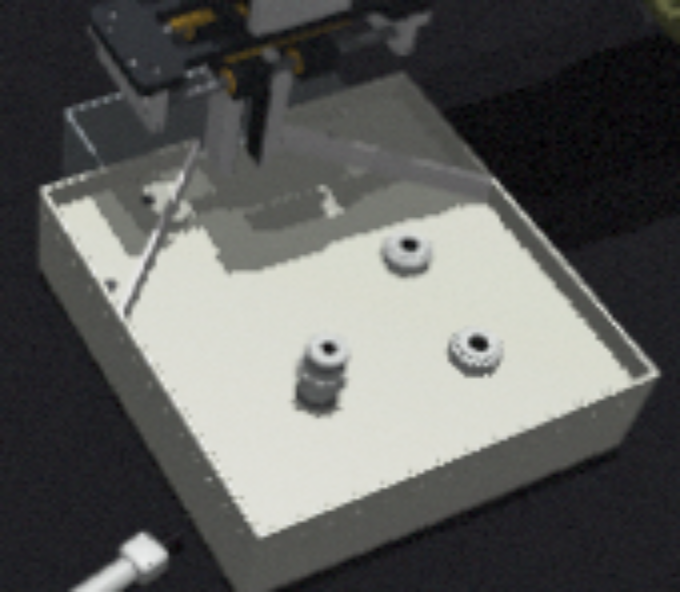

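Emit:
carry_out([
  [[0,0,0,0,0,0,0.66],[0,0,0,0,0,0,0.66]],
])

```text
t: 7.15
ee_pos: [0.4905, -0.0888, 0.0691]
tool_rot: [0.992, -0.128, -0.001, -0.002]
wrist_force: [0.1, 0.4, 0.3]
opening: 0.0162
```

Run:
```python
from plan import *
show()
im=vision.grab_frame('wrist'); im=cv2.resize(im[180:384,150:350],None,fx=3,fy=2.9);cv2.imwrite('pics/w8.png',im[:,:,::-1])
```

```text
t 7.15 tray xy [ -0.4 -96.6] z 69.1 phi -90.5 F [0.1 0.4 0.3] open 16.2 j6 -0.0
```

View pics/w8.png

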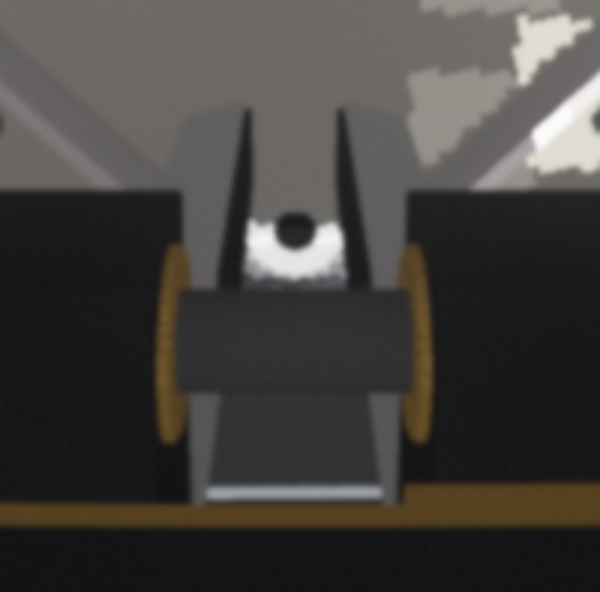

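Run:
```python
from plan import *
wn(248,259.7,.020)
rows([(0,-75,75,-90,3),(-20,0,200,-90,6),(-75,42,200,-60,4)],.66)
```

```text
nut tray [  -1.4 -137.2] ahead 40.5 side -0.7
[[0,0,-0.1,0.0001,-0.0072,-0.0019,0.66],[0,0,-0.1,0.0001,-0.0072,-0.0019,0.66],[0,0,-0.1,0.0001,-0.0072,-0.0019,0.66],[0,0,-0.0,-0.0033,-0.0125,-0.0208,0.66],[0,0,-0.0,-0.0033,-0.0125,-0.0208,0.66],[0,0,-0.0,-0.0033,-0.0125,-0.0208,0.66],[0,0,-0.0,-0.0033,-0.0125,-0.0208,0.66],[0,0,-0.0,-0.0033,-0.0125,-0.0208,0.66],[0,0,-0.0,-0.0033,-0.0125,-0.0208,0.66],[0,0,-7.5,-0.0138,-0.0105,-0.0,0.66],[0,0,-7.5,-0.0123,-0.0122,-0.0,0.66],[0,0,-7.5,-0.0106,-0.0137,-0.0,0.66],[0,0,-7.5,-0.0087,-0.015,-0.0,0.66]]
```

Emit:
carry_out([
  [[0,0,0,0,-0.008,-0.005,0.66],[0,0,0,0,-0.01,-0.02,0.66],[0,0,0,-0.004,-0.013,-0.025,0.66],[0,0,0,-0.005,-0.015,-0.025,0.66],[0,0,0,-0.008,-0.02,-0.01,0.66],[0,0,0,-0.01,-0.02,0,0.66],[0,0,0,-0.01,-0.02,0,0.66],[0,0,-7.5,-0.014,-0.008,0,0.66],[0,0,-7.5,-0.012,-0.009,0,0.66],[0,0,-7.5,-0.009,-0.01,0,0.66],[0,0,-7.5,-0.006,-0.01,0,0.66],[0,0,0,0,0,0,0.66]],
])

```text
t: 8.7
ee_pos: [0.442, 0.0734, 0.1621]
tool_rot: [0.99, 0.142, 0.001, -0.003]
wrist_force: [-0.9, -0.2, 0.5]
opening: 0.0161
```

Run:
```python
from plan import *
show()
im=vision.grab_frame('wrist'); cv2.imwrite('pics/w9.png',im[:,:,::-1])
show()
rows([(-67,37,150,-60,4)],.66)
```

```text
t 8.7 tray xy [-87.3  48.7] z 162.1 phi -59.5 F [-0.9 -0.2  0.5] open 16.1 j6 -0.21
t 8.75 tray xy [-87.   48.5] z 162.1 phi -59.6 F [ 0.1 -0.3  0.4] open 16.2 j6 -0.21
[[0,0,0.1,0.0029,0.005,0.003,0.66],[0,0,0.1,0.0029,0.005,0.003,0.66],[0,0,0.1,0.0029,0.005,0.003,0.66],[0,0,0.1,0.0029,0.005,0.003,0.66]]
```

View pics/w9.png

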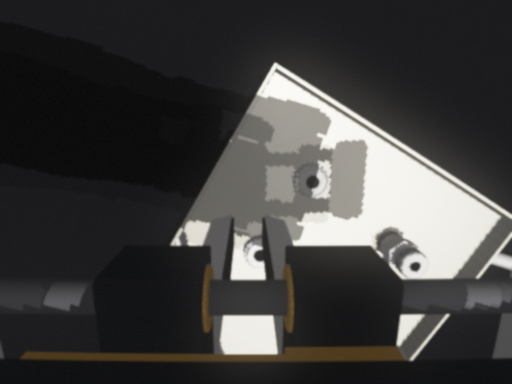

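Run:
```python
from plan import *
wn(260,255); wn(313,182); wn(414,266,.115)
```

```text
nut tray [-52.3   9.3] ahead 51.4 side 10.1
nut tray [-47.7  85.9] ahead -12.4 side 52.8
nut tray [43.4 72.8] ahead 45.0 side 124.7
```

Emit:
carry_out([
  [[0,0,0,0.005,0.008,0.01,0.66],[0,0,0,0.005,0.008,0.02,0.66],[0,0,0,0,0.002,0.02,0.66],[0,0,0,0,0,0.016,0.66],[0,0,0,0,0,0.01,0.66],[0,0,0,0,0,0.006,0.66],[0,0,0,0,0,0.002,0.66],[0,0,0,0,0,0,0.66]],
])

```text
t: 9.75
ee_pos: [0.4604, 0.0553, 0.0729]
tool_rot: [0.991, 0.133, 0.001, -0.002]
wrist_force: [0.2, -1.0, -0.6]
opening: 0.016
```

Run:
```python
from plan import *
show()
im=vision.grab_frame('wrist'); cv2.imwrite('pics/w10.png',im[:,:,::-1])
show()
d=np.array([-52.3,9.3])-cur()[1]; a=np.radians(cur()[3]); print(d@[np.cos(a),np.sin(a)],d@[-np.sin(a),np.cos(a)])
```

```text
t 9.75 tray xy [-65.   35.6] z 72.9 phi -60.4 F [ 0.2 -1.  -0.6] open 16.0 j6 -0.23
t 9.8 tray xy [-65.   35.7] z 73.1 phi -60.4 F [-0.5  1.1  0.3] open 16.2 j6 -0.23
29.188340319824174 -2.016437015530954
```

View pics/w10.png

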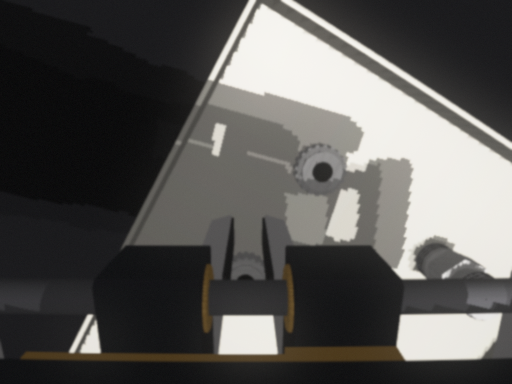

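Emit:
carry_out([
  [[0,0,0,-0.001,0.003,0.002,0.66],[0,0,0,-0.001,0.004,0.002,0.66],[0,0,0,0,0.006,0,0.66],[0,0,0,0,0.007,0,0.66],[0,0,0,0,0.007,0,0.66],[0,0,0,0,0.007,0,0.66],[0,0,0,0,0.007,0,0.66],[0,0,0,0,0.007,0,0.66],[0,0,0,0,0.006,0,0.66],[0,0,0,0,0.004,0,0.66],[0,0,0,0,0,0,0.66]],
])

```text
t: 11.18
ee_pos: [0.4753, -0.0055, 0.0693]
tool_rot: [0.991, 0.133, 0.002, -0.002]
wrist_force: [-0.3, -0.1, -0.3]
opening: 0.016
```

Run:
```python
from plan import *
show()
im=vision.grab_frame('wrist'); cv2.imwrite('pics/w11.png',im[:,:,::-1])
nutway([(-5,-75,-72,6,69),(0,-92,-90,4,69)])
```

```text
t 11.18 tray xy [-35.6 -19.6] z 69.3 phi -60.4 F [-0.3 -0.1 -0.3] open 16.0 j6 -0.36
[[0,0,1.9,0.0006,0.0073,0.0001,0.66],[0,0,1.9,0.0008,0.0073,0.0001,0.66],[0,0,1.9,0.001,0.0072,0.0001,0.66],[0,0,1.9,0.0013,0.0072,0.0001,0.66],[0,0,1.9,0.0015,0.0072,0.0001,0.66],[0,0,1.9,0.0018,0.0072,0.0001,0.66],[0,0,4.5,0.0014,0.0045,-0.0,0.66],[0,0,4.5,0.0018,0.0045,-0.0,0.66],[0,0,4.5,0.0021,0.0045,-0.0,0.66],[0,0,4.5,0.0025,0.0044,-0.0,0.66]]
```

View pics/w11.png

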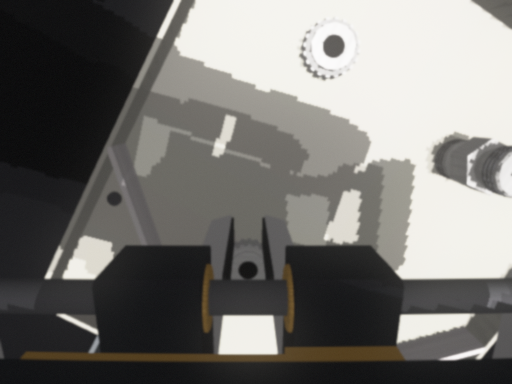

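Nut at (248,269), cradled. Continuing with the turn.

Emit:
carry_out([
  [[0,0,1.9,0.0005,0.007,0,0.66],[0,0,1.9,0.001,0.007,0,0.66],[0,0,1.9,0.001,0.007,0,0.66],[0,0,1.9,0.0015,0.007,0,0.66],[0,0,1.9,0.0015,0.007,0,0.66],[0,0,1.9,0.002,0.007,0,0.66],[0,0,4.5,0.0015,0.0045,0,0.66],[0,0,4.5,0.002,0.0045,0,0.66],[0,0,4.5,0.002,0.0045,0,0.66],[0,0,4.5,0.0025,0.004,0,0.66],[0,0,0,0,0,0,0.66]],
])

```text
t: 12.6
ee_pos: [0.4988, -0.0682, 0.0692]
tool_rot: [0.99, -0.138, 0.002, -0.003]
wrist_force: [0.1, -0.3, 0.8]
opening: 0.0163
```

Run:
```python
from plan import *
show()
im=vision.grab_frame('wrist'); cv2.imwrite('pics/w12.png',im[:,:,::-1])
nutway([(0,-116.5,-90,7,69)])
```

```text
t 12.6 tray xy [  2.6 -74.6] z 69.2 phi -91.6 F [ 0.1 -0.3  0.8] open 16.3 j6 0.06
[[0,0,-0.2,-0.0003,0.0032,0.0,0.66],[0,0,-0.2,-0.0003,0.0032,0.0,0.66],[0,0,-0.2,-0.0003,0.0032,0.0,0.66],[0,0,-0.2,-0.0003,0.0032,0.0,0.66],[0,0,-0.2,-0.0003,0.0032,0.0,0.66],[0,0,-0.2,-0.0003,0.0032,0.0,0.66],[0,0,-0.2,-0.0003,0.0032,0.0,0.66]]
```

View pics/w12.png

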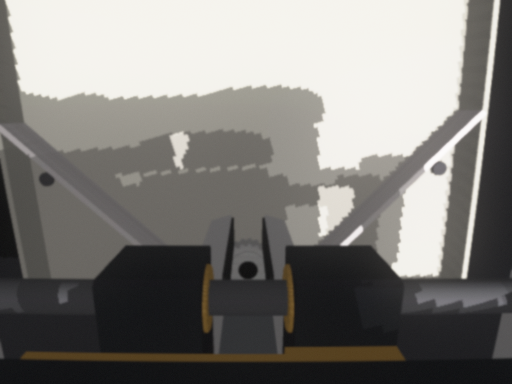

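Emit:
carry_out([
  [[0,0,-0.3,0,0.003,0,0.66],[0,0,-0.3,0,0.003,0,0.66],[0,0,-0.3,0,0.003,0,0.66],[0,0,-0.3,0,0.003,0,0.66],[0,0,0,0,0.003,0,0.66],[0,0,0,0,0.003,0,0.66],[0,0,0,0,0.003,0,0.66],[0,0,0,0,0,0,0.66],[0,0,0,0,0,0,0.66],[0,0,0,0,0,0,0.66]],
])

```text
t: 13.9
ee_pos: [0.4929, -0.0897, 0.069]
tool_rot: [0.992, -0.124, 0.002, -0.003]
wrist_force: [-0.6, 0.3, 0.0]
opening: 0.016
```

Run:
```python
from plan import *
show()
im=vision.grab_frame('wrist'); im=cv2.resize(im[180:384,150:350],None,fx=3,fy=2.9);cv2.imwrite('pics/w13.png',im[:,:,::-1])
```

```text
t 13.9 tray xy [  2.1 -96.9] z 69.0 phi -90.0 F [-0.6  0.3  0. ] open 16.0 j6 -0.01
```

View pics/w13.png

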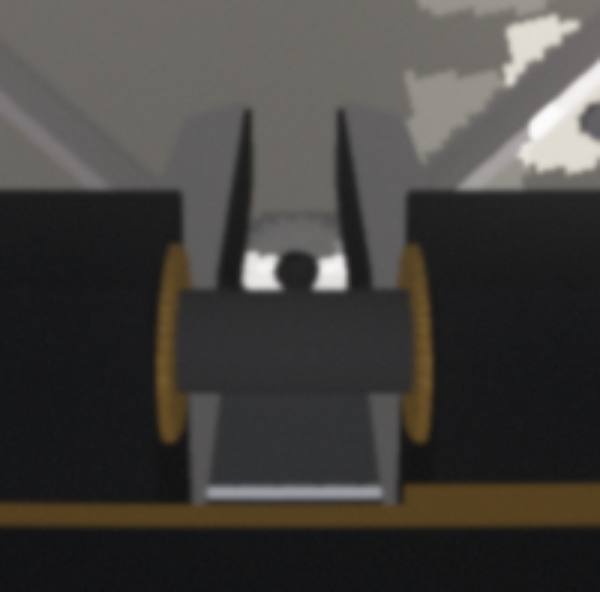

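Run:
```python
from plan import *
wn(248.7,273); wn(248.7,273,.034); wn(248.7,273,.02)
```

```text
nut tray [   1.9 -118.2] ahead 21.3 side -0.2
nut tray [   2.2 -140.9] ahead 44.1 side 0.0
nut tray [   2.3 -148. ] ahead 51.2 side 0.1
```

Emit:
carry_out([
  [[0,0,0,0,-0.008,-0.005,0.66],[0,0,0,0,-0.01,-0.02,0.66],[0,0,0,-0.004,-0.015,-0.025,0.66],[0,0,0,-0.006,-0.022,-0.025,0.66],[0,0,0,-0.008,-0.025,-0.01,0.66],[0,0,0,-0.01,-0.03,0,0.66],[0,0,0,-0.01,-0.03,0,0.66],[0,0,-5,-0.01,-0.025,0,0.66],[0,0,-5,-0.007,-0.02,0,0.66],[0,0,-5,-0.004,-0.015,0,0.66],[0,0,-1.5,0,-0.008,0,0.66],[0,0,0,0,0,0,0.66]],
])

```text
t: 15.45
ee_pos: [0.4796, 0.1378, 0.1623]
tool_rot: [1.0, 0.024, 0.004, -0.003]
wrist_force: [0.0, -0.0, 0.7]
opening: 0.016
```

Run:
```python
from plan import *
show()
im=vision.grab_frame('wrist'); cv2.imwrite('pics/w14.png',im[:,:,::-1])
im=vision.grab_frame('top'); im=cv2.resize(im[165:295,150:300],None,fx=4,fy=4); cv2.imwrite('pics/t14.png',im[:,:,::-1])
show()
```

```text
t 15.45 tray xy [-66.8 120.4] z 162.3 phi -73.0 F [ 0.  -0.   0.7] open 16.0 j6 0.15
t 15.55 tray xy [-66.6 119.8] z 162.2 phi -73.1 F [-0.  -0.2 -0.1] open 15.9 j6 0.15
```

View pics/w14.png

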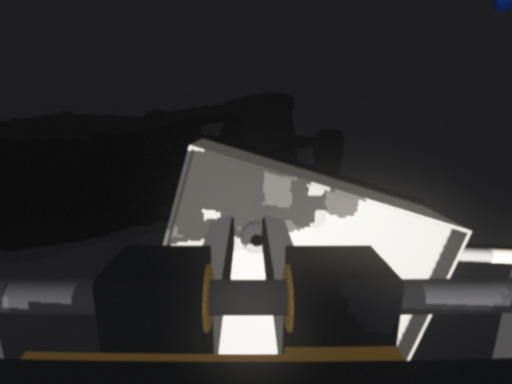

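View pics/t14.png

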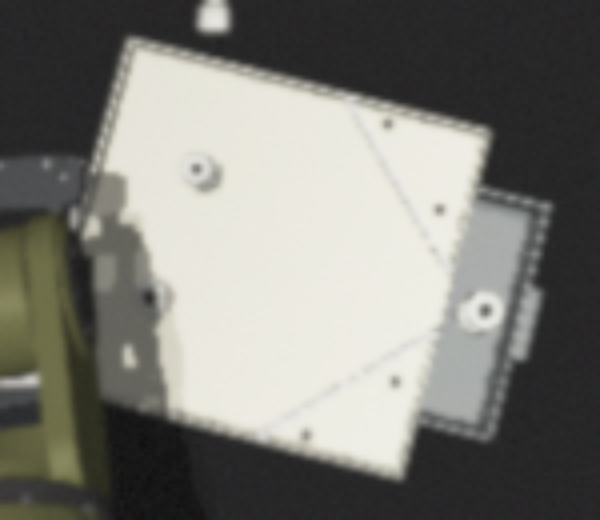

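Run:
```python
from plan import *
wn(258,239)
for p,z in (((484,310),.034),((472,318),.02)):
    X=plane('top',[(150+(p[0]+.5)/4-.5,165+(p[1]+.5)/4-.5)],z)[0]; print(((X[:2]-Tt)@TR*1e3).round(1))
```

```text
nut tray [-47.6  87. ] ahead 36.9 side 8.6
[   3.7 -141.1]
[  -3.8 -134.5]
```

Emit:
carry_out([
  [[0,0,1,0.004,0.001,0.01,0.66],[0,0,1,0.004,0.001,0.02,0.66],[0,0,0,0.001,0,0.02,0.66],[0,0,0,0,0,0.016,0.66],[0,0,0,0,0,0.011,0.66],[0,0,0,0,0,0.007,0.66],[0,0,0,0,0,0.003,0.66],[0,0,0,0,0,0,0.66]],
])

```text
t: 16.55
ee_pos: [0.4909, 0.1337, 0.0704]
tool_rot: [1.0, 0.001, 0.004, -0.003]
wrist_force: [-0.7, 0.2, 0.1]
opening: 0.0158
```

Run:
```python
from plan import *
show()
im=vision.grab_frame('wrist'); cv2.imwrite('pics/w15.png',im[:,:,::-1])
show()
d=np.array([-47.6,86.5])-cur()[1]; a=np.radians(cur()[3]); print(d@[np.cos(a),np.sin(a)],d@[-np.sin(a),np.cos(a)])
```

```text
t 16.55 tray xy [-54.8 119.2] z 70.4 phi -75.7 F [-0.7  0.2  0.1] open 15.8 j6 0.19
t 16.6 tray xy [-54.7 119.2] z 70.5 phi -75.7 F [-0.4  1.1 -0.6] open 15.8 j6 0.19
33.43585569804636 -1.1734618046773635
```

View pics/w15.png

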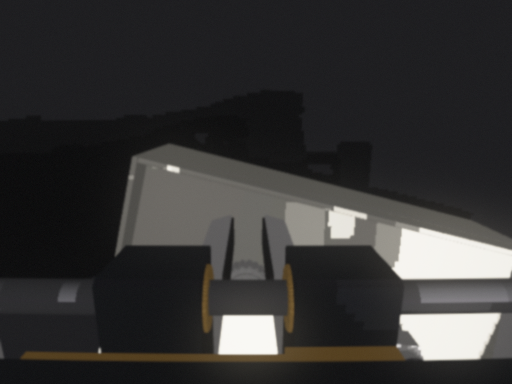

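Emit:
carry_out([
  [[0,0,0,-0.001,0.004,0.001,0.66],[0,0,0,0,0.005,0,0.66],[0,0,0,0,0.006,0,0.66],[0,0,0,0,0.007,0,0.66],[0,0,0,0,0.007,0,0.66],[0,0,0,0,0.007,0,0.66],[0,0,0,0,0.007,0,0.66],[0,0,0,0,0.007,0,0.66],[0,0,0,0,0.007,0,0.66],[0,0,0,0,0.007,0,0.66],[0,0,0,0,0.005,0,0.66],[0,0,0,0,0,0,0.66]],
])

```text
t: 18.1
ee_pos: [0.4905, 0.0595, 0.07]
tool_rot: [1.0, 0.0, 0.005, -0.003]
wrist_force: [0.0, -0.2, -0.2]
opening: 0.0158
```

Run:
```python
from plan import *
show()
im=vision.grab_frame('wrist'); cv2.imwrite('pics/w16.png',im[:,:,::-1])
nutway([(-8,-65,-76,11,69)])
```

```text
t 18.1 tray xy [-36.9  47.1] z 70.0 phi -75.7 F [ 0.  -0.2 -0.2] open 15.8 j6 0.04
[[0,0,0.0,0.0,0.0087,0.0001,0.66],[0,0,0.0,0.0,0.0087,0.0001,0.66],[0,0,0.0,0.0,0.0087,0.0001,0.66],[0,0,0.0,0.0001,0.0087,0.0001,0.66],[0,0,0.0,0.0001,0.0087,0.0001,0.66],[0,0,0.0,0.0001,0.0087,0.0001,0.66],[0,0,0.0,0.0001,0.0087,0.0001,0.66],[0,0,0.0,0.0001,0.0087,0.0001,0.66],[0,0,0.0,0.0001,0.0087,0.0001,0.66],[0,0,0.0,0.0001,0.0087,0.0001,0.66],[0,0,0.0,0.0001,0.0087,0.0001,0.66]]
```

View pics/w16.png

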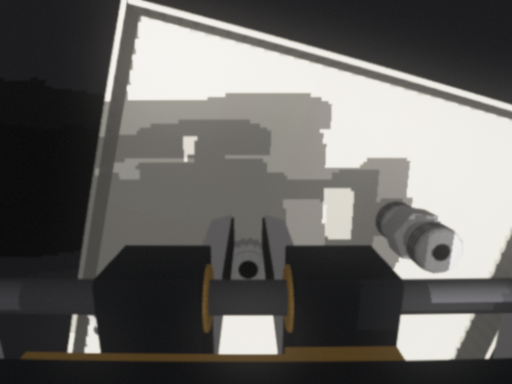

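Nut cradled at (248,268); union standing at right. Push on.

Emit:
carry_out([
  [[0,0,0,0,0.005,0,0.66],[0,0,0,0,0.007,0,0.66],[0,0,0,0,0.008,0,0.66],[0,0,0,0,0.008,0,0.66],[0,0,0,0,0.008,0,0.66],[0,0,0,0,0.008,0,0.66],[0,0,0,0,0.008,0,0.66],[0,0,0,0,0.008,0,0.66],[0,0,0,0,0.008,0,0.66],[0,0,0,0,0.008,0,0.66],[0,0,0,0,0.005,0,0.66],[0,0,0,0,0,0,0.66]],
])

```text
t: 19.65
ee_pos: [0.4906, -0.0271, 0.0695]
tool_rot: [1.0, 0.0, 0.005, -0.003]
wrist_force: [0.7, 0.4, 0.6]
opening: 0.0162
```

Run:
```python
from plan import *
show()
im=vision.grab_frame('wrist'); cv2.imwrite('pics/w17.png',im[:,:,::-1])
nutway([(-3,-92,-90,6,69)])
```

```text
t 19.65 tray xy [-15.4 -36.8] z 69.5 phi -75.7 F [0.7 0.4 0.6] open 16.2 j6 -0.14
[[0,0,2.4,0.0006,0.0061,0.0001,0.66],[0,0,2.4,0.0008,0.0062,0.0001,0.66],[0,0,2.4,0.0011,0.0061,0.0001,0.66],[0,0,2.4,0.0013,0.0061,0.0001,0.66],[0,0,2.4,0.0016,0.0061,0.0001,0.66],[0,0,2.4,0.0018,0.0061,0.0001,0.66]]
```

View pics/w17.png

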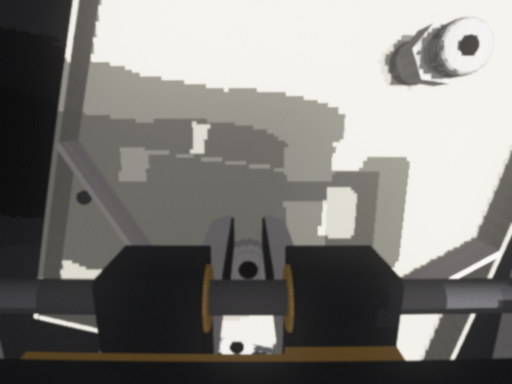

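Emit:
carry_out([
  [[0,0,2.4,0.0005,0.006,0,0.66],[0,0,2.4,0.001,0.006,0,0.66],[0,0,2.4,0.001,0.006,0,0.66],[0,0,2.4,0.0015,0.006,0,0.66],[0,0,2.4,0.0015,0.006,0,0.66],[0,0,2.4,0.002,0.006,0,0.66],[0,0,0,0,0,0,0.66]],
])

```text
t: 20.58
ee_pos: [0.4943, -0.0662, 0.0692]
tool_rot: [0.991, -0.134, 0.005, -0.004]
wrist_force: [-0.3, 0.2, 0.2]
opening: 0.0159
```

Run:
```python
from plan import *
show()
im=vision.grab_frame('wrist'); cv2.imwrite('pics/w18.png',im[:,:,::-1])
nutway([(-3,-117,-90,7,69)])
```

```text
t 20.57 tray xy [ -2.3 -73.7] z 69.2 phi -91.1 F [-0.3  0.2  0.2] open 15.9 j6 0.05
[[0,0,-0.2,-0.0,0.0034,0.0,0.66],[0,0,-0.2,-0.0,0.0034,0.0,0.66],[0,0,-0.2,-0.0,0.0034,0.0,0.66],[0,0,-0.2,-0.0001,0.0034,0.0,0.66],[0,0,-0.2,-0.0001,0.0034,0.0,0.66],[0,0,-0.2,-0.0001,0.0034,0.0,0.66],[0,0,-0.2,-0.0001,0.0034,0.0,0.66]]
```

View pics/w18.png

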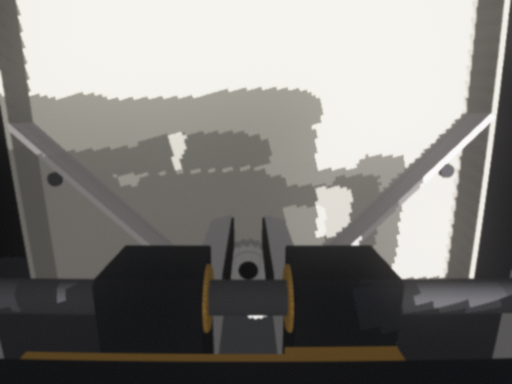

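Emit:
carry_out([
  [[0,0,-0.2,0,0.003,0,0.66],[0,0,-0.2,0,0.003,0,0.66],[0,0,-0.2,0,0.003,0,0.66],[0,0,-0.2,0,0.003,0,0.66],[0,0,0,0,0.003,0,0.66],[0,0,0,0,0.003,0,0.66],[0,0,0,0,0.003,0,0.66],[0,0,0,0,0.0015,0,0.66],[0,0,0,0,0,0,0.66],[0,0,0,0,0,0,0.66]],
])

```text
t: 21.88
ee_pos: [0.4882, -0.0888, 0.069]
tool_rot: [0.992, -0.126, 0.005, -0.004]
wrist_force: [1.1, 1.4, -0.1]
opening: 0.016
```

Run:
```python
from plan import *
show()
im=vision.grab_frame('wrist'); im=cv2.resize(im[180:384,150:350],None,fx=3,fy=2.9);cv2.imwrite('pics/w19.png',im[:,:,::-1])
```

```text
t 21.88 tray xy [ -2.6 -97.1] z 69.0 phi -90.2 F [ 1.1  1.4 -0.1] open 16.0 j6 -0.01
```

View pics/w19.png

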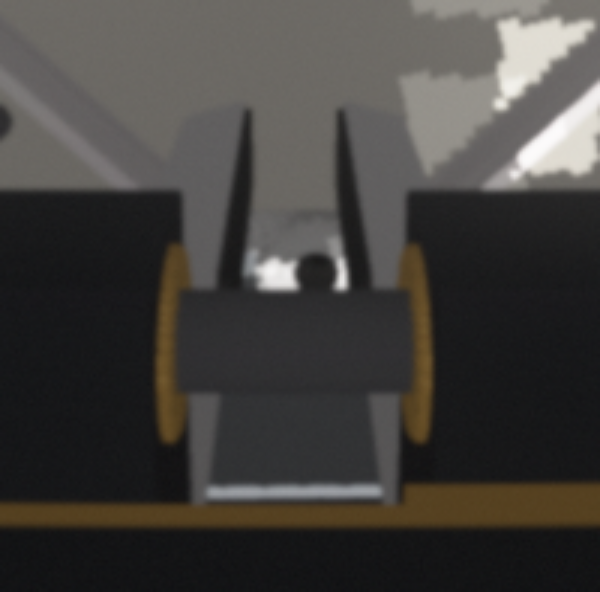

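Emit:
carry_out([
  [[0,0,0,0,-0.008,0,0.66],[0,0,0,0,-0.01,-0.015,0.66],[0,0,0,0,-0.015,-0.025,0.66],[0,0,0,-0.01,-0.025,-0.03,0.66],[0,0,0,-0.02,-0.03,-0.03,0.66],[0,0,0,-0.02,-0.03,-0.03,0.66],[0,0,0,-0.02,-0.03,-0.02,0.66],[0,0,0,-0.02,-0.03,0,0.66],[0,0,0,-0.02,-0.03,0,0.66],[0,0,0,-0.01,-0.02,0,0.66],[0,0,0,0,-0.008,0,0.66],[0,0,0,0,0,0,0.66]],
])

```text
t: 23.42
ee_pos: [0.4263, 0.1823, 0.2362]
tool_rot: [0.992, -0.124, 0.009, -0.006]
wrist_force: [0.0, -0.2, 0.0]
opening: 0.016
```

Run:
```python
from plan import *
show()
im=vision.grab_frame('top'); im=cv2.resize(im[165:295,150:300],None,fx=4,fy=4,interpolation=cv2.INTER_CUBIC); cv2.imwrite('pics/t20.png',im[:,:,::-1])
im=vision.grab_frame('scene'); cv2.imwrite('pics/s20.png',im[:,:,::-1])
```

```text
t 23.43 tray xy [-129.4  150.4] z 236.2 phi -89.9 F [ 0.  -0.2  0. ] open 16.0 j6 0.57
```

View pics/t20.png

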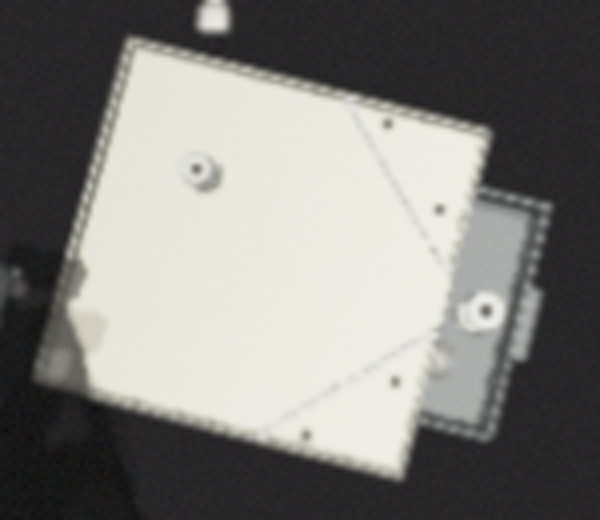

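View pics/s20.png

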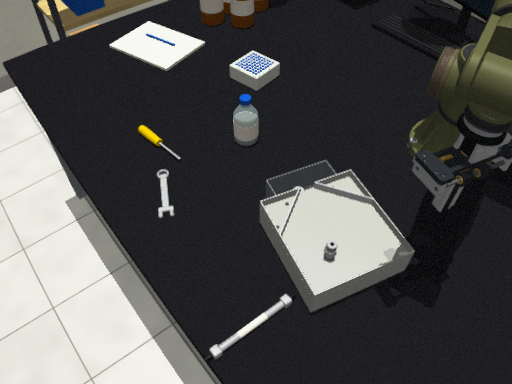

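Run:
```python
from plan import *
X=plane('top',[(371,255)],.145)[0]; print(X,(X[:2]-Tt)@TR*1e3)
rows([(-60,-20,236,-90,5),(-20,-215,230,-90,7)],.66)
im=cv2.imread('pics/s20.png');cv2.imwrite('pics/s20c.png',cv2.resize(im[150:230,250:350],None,fx=7,fy=7,interpolation=cv2.INTER_CUBIC))
```

```text
[ 0.44853117 -0.39432545  0.145     ] [  34.17741255 -403.02852376]
[[0,0,-0.0,0.0138,0.034,-0.0,0.66],[0,0,-0.0,0.0138,0.034,-0.0,0.66],[0,0,-0.0,0.0138,0.034,-0.0,0.66],[0,0,-0.0,0.0138,0.034,-0.0,0.66],[0,0,-0.0,0.0138,0.034,-0.0,0.66],[0,0,-0.0,0.0057,0.0279,0.0009,0.66],[0,0,-0.0,0.0057,0.0279,0.0009,0.66],[0,0,-0.0,0.0057,0.0279,0.0009,0.66],[0,0,-0.0,0.0057,0.0279,0.0009,0.66],[0,0,-0.0,0.0057,0.0279,0.0009,0.66],[0,0,-0.0,0.0057,0.0279,0.0009,0.66],[0,0,-0.0,0.0057,0.0279,0.0009,0.66]]
```

View pics/s20c.png

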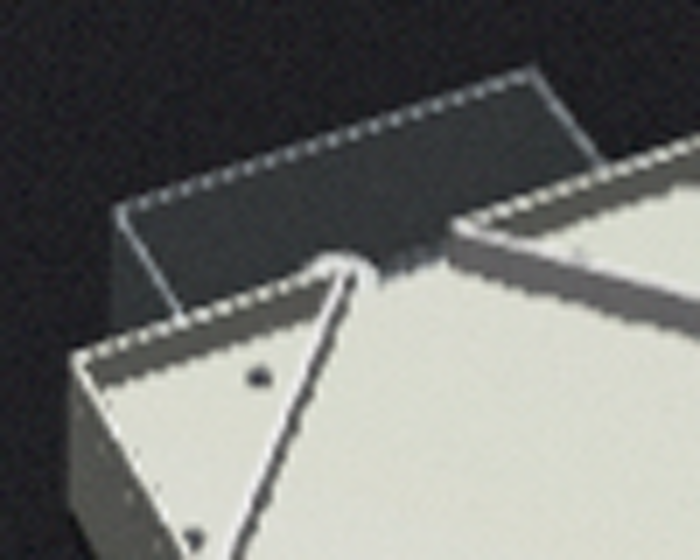

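Run:
```python
from plan import *
def w(x,y,z): return np.r_[TR@np.array([x,y])/1e3+Tt,z]
for q in [(3.7,-141,.034),(3.7,-141,.02),(-15,-120,.05),(0,-118,.07)]:
    u=proj('scene',w(*q))[0]; v=proj('top',w(*q))[0]; print(q,'scene crop',(u-[250,150])*7,'top crop',(v-[150,165])*4)
for z in (.02,.04,.07):
    X=plane('top',[(150+437/4,165+360/4)],z)[0]; print(((X[:2]-Tt)@TR*1e3).round(1))
    X=plane('scene',[(250+345/7,150+268/7)],z)[0]; print('  s',((X[:2]-Tt)@TR*1e3).round(1))
```

```text
(3.7, -141, 0.034) scene crop [334.32743869 280.45556411] top crop [482.4153738  308.47252105]
(3.7, -141, 0.02) scene crop [331.44057546 305.69305219] top crop [481.83926894 308.62513771]
(-15, -120, 0.05) scene crop [412.80591708 275.94908634] top crop [447.69133799 326.60108578]
(0, -118, 0.07) scene crop [382.70690712 255.68460554] top crop [450.58732847 304.96446132]
[ -40.1 -118.8]
  s [  -9.1 -154.8]
[ -39.8 -118.7]
  s [   0.3 -140.2]
[ -39.2 -118.4]
  s [  14.4 -118.4]
```

Emit:
carry_out([
  [[0,0,0,0.014,0.034,0,0.66],[0,0,0,0.014,0.034,0,0.66],[0,0,0,0.014,0.034,0,0.66],[0,0,0,0.014,0.034,0,0.66],[0,0,0,0.014,0.034,0,0.66],[0,0,0,0.006,0.028,0,0.66],[0,0,0,0.006,0.028,0,0.66],[0,0,0,0.006,0.028,0,0.66],[0,0,0,0.006,0.028,0,0.66],[0,0,0,0.006,0.025,0,0.66],[0,0,0,0.005,0.015,0,0.66],[0,0,0,0,0,0,0.66]],
])

```text
t: 25.02
ee_pos: [0.4455, -0.1759, 0.2333]
tool_rot: [0.991, -0.131, 0.008, -0.005]
wrist_force: [0.2, 0.6, -0.3]
opening: 0.0163
```

Run:
```python
from plan import *
show()
im=vision.grab_frame('wrist'); cv2.imwrite('pics/w21.png',im[:,:,::-1])
```

```text
t 25.02 tray xy [ -22.5 -192.1] z 233.3 phi -90.8 F [ 0.2  0.6 -0.3] open 16.3 j6 -0.2
```

View pics/w21.png

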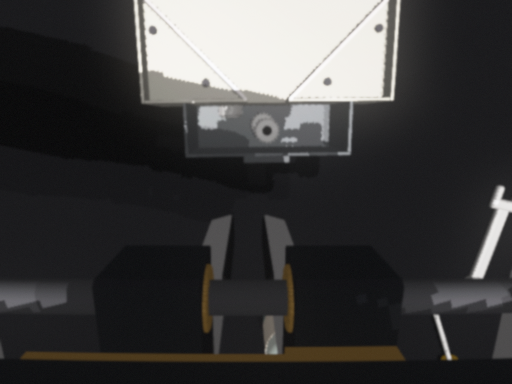

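Run:
```python
from plan import *
im=cv2.imread('pics/w21.png');cv2.imwrite('pics/w21c.png',cv2.resize(im[85:170,170:370],None,fx=4,fy=4,interpolation=cv2.INTER_CUBIC))
for z in (.02,.035): wn(267,130,z); wn(231,112,z)
```

```text
nut tray [   3.2 -141.8] ahead -50.1 side 25.2
nut tray [ -38.7 -120.6] ahead -70.8 side -17.0
nut tray [   2.1 -141.3] ahead -50.6 side 24.1
nut tray [ -38.2 -120.9] ahead -70.5 side -16.5
```

View pics/w21c.png

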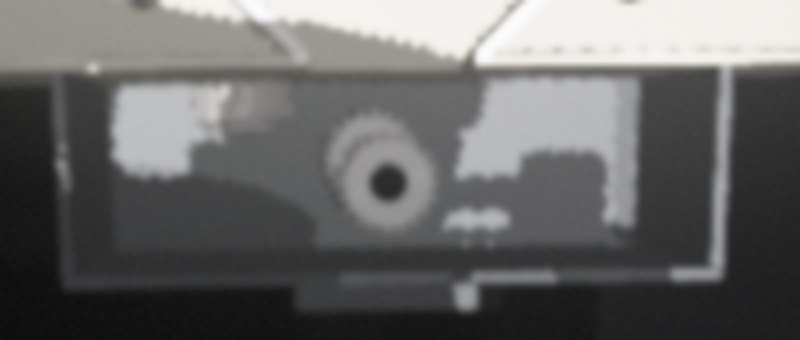

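Emit:
carry_out([
  [[0,0,0,0,0,-0.02,0.66],[0,0,0,0,0,-0.01,0.66],[0,0,0,0,0,0,0.66],[0,0,0,0,0,0,0.66],[0,0,0,0,0,0,0.66],[0,0,0,0,0,0,0.66]],
])

```text
t: 25.82
ee_pos: [0.4448, -0.1731, 0.2625]
tool_rot: [0.992, -0.129, 0.007, -0.006]
wrist_force: [0.0, 0.1, 0.1]
opening: 0.016
```

Run:
```python
from plan import *
show()
a=vision.grab_frame('scene')[120:384,190:420]; b=vision.grab_frame('wrist')[60:190,110:420]
b=cv2.resize(b,None,fx=2,fy=2);a=cv2.resize(a,None,fx=1.1,fy=1.1)
H=max(a.shape[0],b.shape[0]); o=np.zeros((H,780,3),np.uint8)
o[:a.shape[0],:min(a.shape[1],260)]=a[:,:260]; w=min(b.shape[1],520);o[:b.shape[0],260:260+w]=b[:,:w]
cv2.imwrite('pics/f.png',o[:,:,::-1])
```

```text
t 25.82 tray xy [ -24.  -189.5] z 262.5 phi -90.6 F [0.  0.1 0.1] open 16.0 j6 -0.2
```

View pics/f.png

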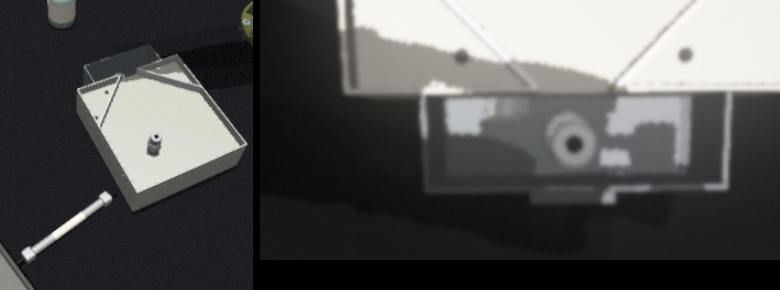

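The union still stands, and all three nuts are in the slot and at rest. Two are stacked at (573,145), and the third stands on edge at (505,107). The arm is clear.

```bash
python3 -c "
from plant import job; print(job.hand_in())"
```

```text
the job is handed in; nothing more can be done
None
```

I swept all three nuts out through the gate one at a time, pushing each flat along the deck with the fingertips held 16 mm apart. I handed in the job at about 26 s.

- **Order:** I judged nuts 1 and 2 to be in the slot from the wrist picture before going for the next nut. For nut 2 that picture alone was ambiguous, so I confirmed it in the top view before pushing nut 3.
- **Slot:** The last pictures show all three in the slot. Two lie stacked near its middle. The third stands on edge against the tray wall, about 38 mm to the -x side. It had not moved between the last two wrist views, about a second apart.
- **Union, column and bottle:** The union and column look unmoved in the last scene view. The bottle looked unmoved in the full scene view at 23 s, and the arm did not go near it afterwards.
- **Forces:** The readings at the ends of moves stayed below 2 N. The highest, about 1.8 N, came at the end of the third push, so a finger may have lightly touched a fence there.
- **Arm:** It finished about 26 cm above the bench, beyond the slot, touching nothing.

No check failed. The wrist camera's first fix of the nuts and tray was 3 to 5 mm off the other two cameras, but later wrist views agreed to about 1 mm.

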